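Tap a fresh keg with a slider coupler

TASK

Tap the fresh keg: take the coupler from the bar and slide it, mouth first and with its lever still up, sideways onto the keg's flat fitting until it is fully home, then push the blue lever all the way down to lock it and let go. Leave the mug, the bottle and the dust cap where they stand.

Things in the scene. Friction and masses are not known exactly. Their poses are not given: they have to be found in the camera images.
- coupler: Steel keg coupler, about 0.7 kg, standing on the bar (z = 0). Origin: middle of its underside; z up, +x to its open mouth, lever to -x. Foot: x -36 to +33 mm, 72 mm wide (77 at the flared mouth), 28 mm high. On it a body 40 x 40 mm, z 28 to 76 mm, with a brass beer outlet (33 mm wide) up to z = 94 mm; a 19 mm brass gas inlet juts from the body's front to x = 38 mm at z = 55 mm.
- coupler_grip (a point): Middle of the coupler's square body, 58 mm above its underside: the place to grip, across the flats on its +y and -y sides (40 mm apart). Axes as the coupler's.
- coupler_seat (a point): Point above the coupler's origin in the plane of the groove's roof, z = 18 mm; fully home it meets fitting_top. The groove runs along x, open only at the +x mouth: 57 mm wide, 12 mm high (z 6 to 18 mm), back wall at x = -28.5 mm. Lips 6 mm thick close its underside but for a 43 mm wide gap for the neck. The last 13 mm at the mouth flare out. Axes as the coupler's.
- coupler_lever (a joint): The coupler's lever: 0 = up (rising backwards at 45 degrees), grows as it is pushed down, stop at 0.87 rad (5 degrees below level). Starts at 0 to 0.15 and stays where left; about 2.5 N at its end moves it. Pivot 29 mm behind (-x) and 50 mm above the coupler's origin, axis along y. It drives a probe down into the groove: lever down, the coupler cannot go on; not home, the lever jams.
- lever_end (a point): Point on the middle line of the lever's blue grip, 100 mm from the pivot. The grip (26 mm wide, 18 mm thick) reaches from 48 to 118 mm from the pivot; its upper face is 9 mm above this line. Moves with the lever; its axes are the coupler's at joint 0 and turn with the lever.
- fitting_top (a point): Centre of the top of the keg's round brass flange, z up. Flange 54 mm across, 8 mm thick, on a 36 mm neck with 28 mm free height below it: the coupler can come from any side. The valve bore in it is 28 mm wide. The keg's rim, a ring of 362 mm inner diameter round this point, stands 8 mm higher than the flange; the keg's head inside lies at least 36 mm below the flange's top.
- keg: The steel 50 litre keg, 408 mm across and 532 mm high, standing in the gap of the bar; fixed. Origin at the centre of its underside. The fitting's top is 524 mm above it.
- mug: Bystander: blue stoneware beer mug, 86 mm across, 130 mm high, its handle to +y; origin under its centre.
- sanitiser: Bystander: white bottle with a red cap, 68 mm across, 190 mm high, origin under its centre.
- dust_cap: Bystander: red plastic dust cap of the keg, 70 mm across, 18 mm high, origin under its centre.

How it is judged:
By the outcome, as a careful person would: the job done as asked, in the order asked, and still so for the second after the job is handed in, with the robot touching nothing.
It also fails if it takes over 58 s, if anything falls off the work surface, if the arm or the gripper's body presses on something with over 40 N, if the wrist force passes 120 N, or if a joint passes its speed limit or range.

ROBOT

A 6-joint arm with a two-finger parallel gripper is mounted at the origin on the work surface. World frame = base frame: x ahead of the robot, y to its left, z up, the work surface at z = 0. Lengths are in m, angles in rad, forces in N, time in s.
With the tool pointing down it reaches from about 0.275 to 0.875 m from the base axis. Payload 12.5 kg.
Tool frame: the origin (TCP) lies on the centre line of the jaws, within the pads' length; the fingertips stand 19 mm ahead of it and the grasp point (between the pads) is the TCP; z points along the fingers, x is the direction in which the jaws open and shut, and the axes are right-handed (so a half turn about z gives the same grasp; the last joint's range is limited). The gripper opens to 85 mm and grips with 20 to 120 N. Pads are 22 mm wide; open, the fingers measure 114 mm over their backs; the gripper's body (76 mm by 85 mm) begins 54 mm behind the grasp point. The pads swing forward as they close: fully open they stand 13 mm farther back than shut.
Start: joints at [1.254, 0.351, 1.652, -0, 1.139, -0.085], TCP at [0.126, 0.535, 0.25] pointing down, gripper open.
Joint ranges: [-2.75, 2.75], [-0.79, 2.1], [0.01, 2.65], [-1.57, 4.71], [0.07, 3.14], [-2.87, 2.87]. Speed limits (rad/s): [2.22, 2.22, 2.79, 3.14, 3.14, 3.14].

INTERFACE

Orientations are given as a unit quaternion [x, y, z, w].
In Python, from workcell import bot, vision, models gives the robot as it stands.
- The arm moves only by the tool carry_out, never from a script. Its argument "steps" is a list of rows, each an object of numbers: "gripper": the finger opening in m, from 0 to 0.0854; "dx", "dy", "dz": the shift along the tool's x, y, z in m; "yaw": the turn about the tool's z in rad. In form: [{"gripper": .., "dx": .., "dy": .., "dz": .., "yaw": ..}, ...]. A call has 1 to 12 rows; each row shifts and turns the commanded pose from where the row before left it, along the tool's axes as they then stand; what a row does not reach is not made up. A row lasts 1/8 s, in which the tool goes at most 62.5 mm and 10.7 degrees, less where a joint would pass 70% of its speed; a pose out of reach is approached as far as the arm can. A call with a gripper value outside its range is refused whole. The fingers move at their own pace and stop on an object; "grip_force" is the grip in N (left out, the last holds). Time passes only in rows, so rows that do not move let the fingers close. It gives the time, the measured TCP pose, the force and the opening at its end, in the units of the state.
- bot.sense(): the state, without advancing time (a new reading comes with each control period).
- vision.grab_frame(name): name is "scene" or "top"; returns the picture (384x512x3 uint8, red, green, blue); there is no depth.
- vision.camera_info(name): a dict with "fovy" (degrees; the focal length in pixels is half the picture's height over the tangent of half this angle, whatever the lens; pixels are square), "cx", "cy" (the principal point, pixels), "R" (3x3) and "t" (3): a world point X has camera coordinates R X + t. Camera axes: x right, y down, z forward; pixel columns grow to the right and rows downward; lengths in m; the calibration is good to about 2 mm. A picture is of the moment at which its call begins. camera_info takes no time and is no camera call.
- bot.close_job(): hands the job in, once; it reports no verdict.
Trained networks look in the newest picture that a camera, given by its name, has taken for a name from the list of things; names that differ only in an ending like _2 or _b are one class to them, and where a whole thing is asked for, a point or a joint stands for the part that bears it (a point fixed in the world has none). Each returns a list of dicts, best first, with "score" (0 to 1); they miss things now and then, are a little off and sometimes report something else, mostly with a low value. They report only what shows in the picture. A call takes as long as a camera call.
- models.recognise(camera, thing): "centre" ([column, row] in pixels, amid what is visible of it).
- models.silhouettes(camera, thing): "pixels" (384x512 bool, what is visible of it) and "centre" ([column, row] in pixels, amid what is visible of it).
- models.spot_point(camera, thing): "centre" ([column, row] in pixels: a listed point, or the origin of a listed thing).
The state is a dict: "t": time; "qpos": joint angles; "dq": joint speeds; "joint_torque": joint torques, N m; "ee_pos": TCP position; "tool_rot": TCP orientation; "ft_force": force on the tool from outside, world axes, zero at the start; "ft_torque": the same for the moment, N m; "grip_width": opening from 0.0 (shut) to 1.0 (fully open).
Only numpy, scipy, OpenCV 4.12 (cv2) and the standard library are available. Lean on these libraries where they do the work, as an engineer would, in place of code of your own. Each camera call takes 0.05 s, during which the arm holds its last target. There are 200 camera calls.

## Working session

There is one attempt and no reset: what is moved stays moved. The work goes in short steps, Python scripts to look and compute and a tool call to move; the robot and the scene stay as the last step left them, time stands still between calls to the robot, and variables do not carry over. Pictures are saved under pics/ and viewed, about 8 in all and at most 12, crops included, and the job is handed in when it is done.

Besides the shell and the picture viewer there is one more tool, called after "Request:" in YAML: its name, and indented under it one key for each argument. carry_out: Moves the arm, as the interface text tells. Its arguments: {"type":"object","properties":{"steps":{"type":"array"},"grip_force":{"type":"number"}},"required":["steps"]}

```bash
mkdir -p pics; ls; cat > h.py <<'E'
import numpy as np, cv2
from workcell import bot, vision, models
def ray(cam,px):
    c=vision.camera_info(cam); f=192/np.tan(np.radians(c['fovy'])/2)
    R=np.array(c['R']);t=np.array(c['t'])
    d=R.T@np.array([(px[0]-c['cx'])/f,(px[1]-c['cy'])/f,1]); return -R.T@t,d/np.linalg.norm(d)
def onz(cam,px,z):
    o,d=ray(cam,px); return o+d*(z-o[2])/d[2]
def tri(p1,p2,n1='scene',n2='top'):
    A=np.zeros((3,3));b=np.zeros(3);rs=[ray(n1,p1),ray(n2,p2)]
    for o,d in rs:
        P=np.eye(3)-np.outer(d,d);A+=P;b+=P@o
    X=np.linalg.solve(A,b); return X,[np.linalg.norm((np.eye(3)-np.outer(d,d))@(X-o)) for o,d in rs]
def proj(cam,X):
    c=vision.camera_info(cam); f=192/np.tan(np.radians(c['fovy'])/2)
    q=np.array(c['R'])@np.array(X)+np.array(c['t']); return np.array([c['cx']+f*q[0]/q[2],c['cy']+f*q[1]/q[2]])
E
python3 - <<'E'
from h import *
np.set_printoptions(precision=4,suppress=True)
for c in('scene','top'):
    im=vision.grab_frame(c); cv2.imwrite(f'pics/{c}0.png',im[:,:,::-1])
    i=vision.camera_info(c); print(c,i['fovy'],i['cx'],i['cy'],ray(c,(256,192)))
P={}
for n in['coupler','coupler_grip','coupler_seat','lever_end','fitting_top','keg','mug','sanitiser','dust_cap']:
    for c in('scene','top'):
        r=models.spot_point(c,n); print(n,c,[(np.round(a['centre'],1),round(a['score'],2)) for a in r[:3]])
        if r:P[n,c]=r[0]['centre']
    if (n,'scene') in P and (n,'top') in P: print(tri(P[n,'scene'],P[n,'top']))
s=bot.sense();print(s)
E
```

```text
pics
scene 51.97508770191317 254.0809708327479 196.5987914963155 (array([ 1.3323, -0.4815,  0.7852]), array([-0.5949,  0.4343, -0.6764]))
top 46.752499530706245 251.51374402218954 192.03661509072057 (array([0.2499, 0.1283, 1.3603]), array([ 0.1753, -0.0271, -0.9841]))
coupler scene [(array([274.8, 130.5]), 0.8)]
coupler top [(array([197.8, 213.8]), 0.76)]
(array([0.4251, 0.2695, 0.0003]), [np.float64(0.002055502567285291), np.float64(0.0020555025672852486)])
coupler_grip scene [(array([277.1, 117. ]), 0.93), (array([275.4, 126.4]), 0.63)]
coupler_grip top [(array([197.5, 209. ]), 0.8)]
(array([0.4336, 0.267 , 0.0598]), [np.float64(0.0012391242599408643), np.float64(0.0012391242599409488)])
coupler_seat scene [(array([275.3, 123.1]), 0.85), (array([305.1, 176.9]), 0.69)]
coupler_seat top [(array([198.4, 210.7]), 0.59)]
(array([0.4306, 0.265 , 0.0352]), [np.float64(0.0009696311290099943), np.float64(0.0009696311290098099)])
lever_end scene [(array([271.5,  88.7]), 0.44)]
lever_end top [(array([176.6, 236.5]), 0.78)]
(array([0.3468, 0.3154, 0.1143]), [np.float64(0.0030294533348214033), 
[... 707 characters left out ...]
325)])
dust_cap scene [(array([320.7, 120.9]), 0.72)]
dust_cap top [(array([146.9, 191.6]), 0.65), (array([324.3, 168.7]), 0.22)]
(array([0.4939, 0.4243, 0.0144]), [np.float64(0.002102065339506989), np.float64(0.0021020653395069323)])
{'t': 1.0, 'qpos': array([ 1.2544,  0.3507,  1.6518,  0.    ,  1.1391, -0.0846]), 'dq': array([-0.0006, -0.0012, -0.0008, -0.001 ,  0.0007, -0.0003]), 'joint_torque': array([ -0.0009, -50.6014, -29.1648,  -0.0001,   0.0006,  -0.    ]), 'ee_pos': array([0.1263, 0.5353, 0.2503]), 'tool_rot': array([ 0.7841,  0.6206,  0.    , -0.    ]), 'ft_force': array([-0.2831,  0.0223, -0.5388]), 'ft_torque': array([-0.012 ,  0.0395,  0.0064]), 'grip_width': 0.997137769403375}
```

View pics/scene0.png

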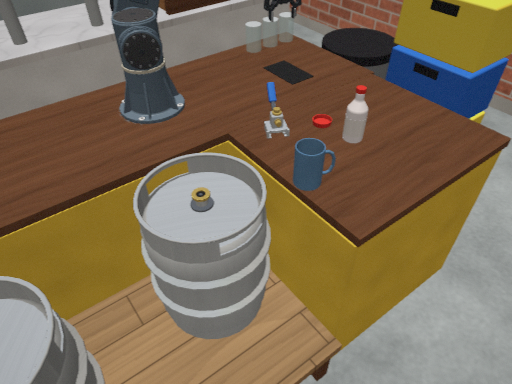

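View pics/top0.png

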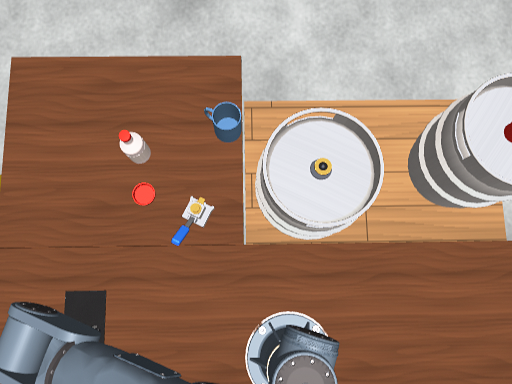

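The scene view shows the keg fitting at about (202,194), the coupler at (276,125) with its lever up towards (271,90), the dust cap at (321,121), the bottle at (355,125) and the mug at (308,163). In the top view the coupler's mouth points up and right, at about -30° yaw, with the fitting at (321,167).

```bash
cat > fit.py <<'E'
from h import *
from scipy.optimize import minimize
def brass(im):
    h=cv2.cvtColor(im,cv2.COLOR_RGB2HSV); return ((h[...,0]>12)&(h[...,0]<32)&(h[...,1]>90)&(h[...,2]>60))
def fitflange(ims,x0):
    th=np.linspace(0,2*np.pi,60); S=8; T={}
    for c,im in ims.items():
        u=np.round(proj(c,x0)).astype(int); b=22
        m=np.zeros(im.shape[:2],np.uint8); sl=np.s_[u[1]-b:u[1]+b,u[0]-b:u[0]+b]
        m[sl]=brass(im)[sl]; n,l,st,ce=cv2.connectedComponentsWithStats(m)
        k=1+np.argmax(st[1:,4]); p=np.argwhere(l==k)[:,::-1].astype(np.int32)
        hm=np.zeros_like(m); cv2.fillConvexPoly(hm,cv2.convexHull(p),1); print(c,st[k],hm.sum())
        T[c]=(u,b,cv2.resize(hm[sl].astype(np.float32),None,fx=S,fy=S,interpolation=cv2.INTER_LINEAR))
    def cost(X):
        e=0
        for c,(u,b,t) in T.items():
            P=np.array([proj(c,X+np.array([.027*np.cos(a),.027*np.sin(a),z])) for z in(0,-.008) for a in th])
            q=((P-u+b+.5)*S-.5).astype(np.float32)
            r=np.zeros(t.shape,np.float32); cv2.fillConvexPoly(r,np.round(cv2.convexHull(q)*16).astype(np.int32),1.,shift=4)
            e+=np.abs(r-t).sum()/(S*S)
        return e
    r=minimize(cost,x0,method='Nelder-Mead',options=dict(initial_simplex=np.array(x0)+np.vstack([np.zeros(3),np.eye(3)*.008]),xatol=1e-4))
    return r.x,r.fun
E
python3 - <<'E'
from fit import *
I={c:cv2.imread(f'pics/{c}0.png')[:,:,::-1].copy() for c in('scene','top')}
print(fitflange(I,np.array([.5675,-.116,.017])))
for n in('scene','top'): print(fitflange({n:I[n]},np.array([.5675,-.116,.017])))
a=cv2.resize(I['scene'][75:145,235:305],(400,400),interpolation=3);b=cv2.resize(I['top'][180:250,160:230],(400,400),interpolation=3)
c=cv2.resize(I['scene'][175:215,182:222],(400,200*2),interpolation=3)
cv2.imwrite('pics/crop1.png',np.hstack([a,b])[:,:,::-1])
E
```

```text
scene [192 188  18  14 174] 212
top [314 158  18  17 185] 241Traceback (most recent call last):
  File "<stdin>", line 3, in <module>
  File "fit.py", line 22, in fitflange
    r=minimize(cost,x0,method='Nelder-Mead',options=dict(initial_simplex=np.array(x0)+np.vstack([np.zeros(3),np.eye(3)*.008]),xatol=1e-4))
    res = _minimize_neldermead(fun, x0, args, callback, bounds=bounds,
                               **options)
    fxcc = func(xcc)
    fx = function(np.copy(x), *(wrapper_args + args))
  File "fit.py", line 17, in cost
    P=np.array([proj(c,X+np.array([.027*np.cos(a),.027*np.sin(a),z])) for z in(0,-.008) for a in th])
                ~~~~^^^^^^^^^^^^^^^^^^^^^^^^^^^^^^^^^^^^^^^^^^^^^^^^^
  File "h.py", line 15, in proj
    c=vision.camera_info(cam); f=192/np.tan(np.radians(c['fovy'])/2)
ValueError: time passes only in moves, steps and waits
```

```bash
sed -i 's/vision.camera_info(cam)/info(cam)/; /^def ray/i import functools\ninfo=functools.cache(lambda c: vision.camera_info(c))' h.py
cat > run2.py <<'E'
from fit import *
I={c:cv2.imread(f'pics/{c}0.png')[:,:,::-1].copy() for c in('scene','top')}
a=cv2.resize(I['scene'][75:145,235:305],(400,400),interpolation=3);b=cv2.resize(I['top'][180:250,160:230],(400,400),interpolation=3)
cv2.imwrite('pics/crop1.png',np.hstack([a,b])[:,:,::-1])
print(fitflange(I,np.array([.5675,-.116,.017])))
E
python3 run2.py
```

```text
scene [192 188  18  14 174] 212
top [314 158  18  17 185] 241
(array([ 0.56808902, -0.11856081,  0.0202872 ]), np.float64(54.1693115234375))
```

View pics/crop1.png

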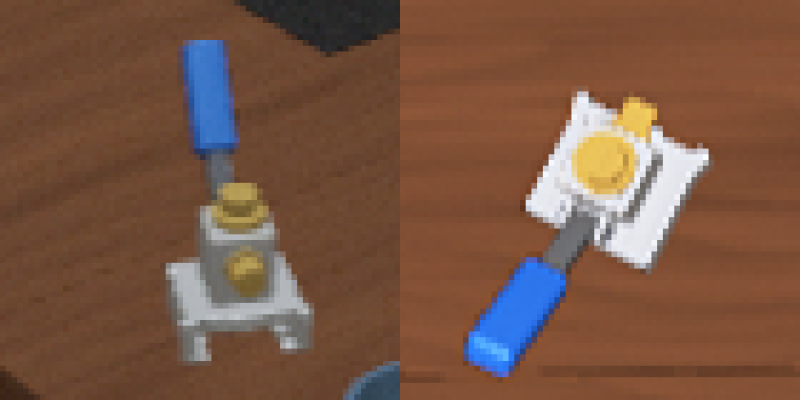

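```bash
python3 - <<'E'
from h import *
g=lambda u,v,z: onz('top',(160+(u-400)/5.714-.5,180+v/5.714-.5),z)[:2]
fl,fr,bl=g(580,93,.028),g(708,152,.028),g(527,210,.028); br=g(646,270,.028)
for a,b in((fr,fl),(bl,fl),(br,fr),(br,bl)): d=b-a; print(np.linalg.norm(d),np.degrees(np.arctan2(d[1],d[0])))
print('foot ctr',(fl+fr+bl+br)/4,'outlet',g(603,163,.094))
s=[onz('top',(197.5,209),.058),onz('scene',(277.1,117),.058)];print(s)
m=np.array(info('top')['R']); print(np.degrees(np.arctan2(m[0,0],m[0,1])))
for p in ([.126,.535,.25],): print(proj('top',p),proj('scene',p))
E
```

```text
0.07532884565062804 64.37888253325595
0.06792444916433057 -23.735633631975375
0.07015774387537502 -27.630187194085806
0.07066952565539422 62.57307464741771
foot ctr [0.43074159 0.2702672 ] outlet [0.43095971 0.26944605]
[array([0.43310897, 0.26614784, 0.058     ]), array([0.43172509, 0.2701066 , 0.058     ])]
-179.1171528202126
[ 75.89181845 326.46110788] [282.06344145  17.09509834]
```

Request:
carry_out:
  steps:
    - {"gripper": 0.085, "dx": -0.0236, "dy": 0.0448, "dz": 0, "yaw": 0}
    - {"gripper": 0.085, "dx": -0.0236, "dy": 0.0448, "dz": 0, "yaw": 0}
    - {"gripper": 0.085, "dx": -0.0236, "dy": 0.0448, "dz": 0, "yaw": 0}
    - {"gripper": 0.085, "dx": -0.0236, "dy": 0.0448, "dz": 0, "yaw": 0}
    - {"gripper": 0.085, "dx": -0.0236, "dy": 0.0448, "dz": 0, "yaw": 0}
    - {"gripper": 0.085, "dx": -0.0236, "dy": 0.0448, "dz": 0, "yaw": 0}
    - {"gripper": 0.085, "dx": -0.0236, "dy": 0.0448, "dz": 0, "yaw": 0}
    - {"gripper": 0.085, "dx": -0.0236, "dy": 0.0448, "dz": 0, "yaw": 0}
    - {"gripper": 0.085, "dx": 0, "dy": 0, "dz": 0.02, "yaw": 0.12}
    - {"gripper": 0.085, "dx": 0, "dy": 0, "dz": 0.02, "yaw": 0.119}
    - {"gripper": 0.085, "dx": 0, "dy": 0, "dz": 0, "yaw": 0}

```text
t: 2.38
ee_pos: [0.4313, 0.2688, 0.2093]
tool_rot: [0.852, 0.523, -0.001, -0.0]
ft_force: [-0.8, 0.7, -0.0]
grip_width: 0.993
```

Request:
carry_out:
  steps:
    - {"gripper": 0.085, "dx": 0, "dy": 0.0005, "dz": 0.04, "yaw": 0}
    - {"gripper": 0.085, "dx": 0, "dy": 0, "dz": 0.04, "yaw": 0}
    - {"gripper": 0.085, "dx": 0, "dy": 0, "dz": 0.04, "yaw": 0}
    - {"gripper": 0.085, "dx": 0, "dy": 0, "dz": 0.03, "yaw": 0}
    - {"gripper": 0.085, "dx": 0, "dy": 0, "dz": 0, "yaw": 0}
    - {"gripper": 0.085, "dx": 0, "dy": 0, "dz": 0, "yaw": 0}

```text
t: 3.12
ee_pos: [0.433, 0.2695, 0.0618]
tool_rot: [0.852, 0.523, 0.001, 0.0]
ft_force: [0.5, 0.8, 0.2]
grip_width: 0.997
```

```bash
python3 - <<'E'
from h import *
s=bot.sense();print(s['ee_pos'],s['ft_force'],s['t'])
I={c:vision.grab_frame(c) for c in('scene','top')}
a=cv2.resize(I['scene'][65:145,235:315],(400,400),interpolation=3);b=cv2.resize(I['top'][170:250,160:240],(400,400),interpolation=3)
cv2.imwrite('pics/crop2.png',np.hstack([a,b])[:,:,::-1])
E
```

```text
[0.43301374 0.26950833 0.06180328] [0.53947265 0.79320194 0.15432356] 3.125
```

View pics/crop2.png

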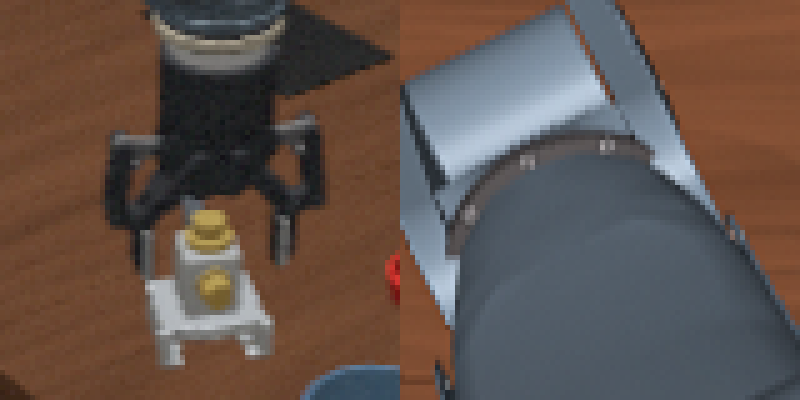

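The crop shows the jaws at (145,250) and (280,240) either side of the coupler body at (210,275), centred with nothing touching. I'll close now.

Request:
carry_out:
  steps:
    - {"gripper": 0.085, "dx": 0, "dy": 0, "dz": 0.003, "yaw": 0}
    - {"gripper": 0.03, "dx": 0, "dy": 0, "dz": 0, "yaw": 0}
    - {"gripper": 0.03, "dx": 0, "dy": 0, "dz": 0, "yaw": 0}
    - {"gripper": 0.03, "dx": 0, "dy": 0, "dz": 0, "yaw": 0}
    - {"gripper": 0.03, "dx": 0, "dy": 0, "dz": 0, "yaw": 0}
    - {"gripper": 0.03, "dx": 0, "dy": 0, "dz": 0, "yaw": 0}
    - {"gripper": 0.03, "dx": 0, "dy": 0, "dz": 0, "yaw": 0}
  grip_force: 70

```text
t: 4.1
ee_pos: [0.4323, 0.2689, 0.0575]
tool_rot: [0.852, 0.523, 0.0, 0.0]
ft_force: [-1.4, -0.6, 5.2]
grip_width: 0.46
```

Request:
carry_out:
  steps:
    - {"gripper": 0.03, "dx": 0, "dy": 0, "dz": -0.02, "yaw": 0}
    - {"gripper": 0.03, "dx": 0, "dy": 0, "dz": -0.03, "yaw": 0}
    - {"gripper": 0.03, "dx": 0, "dy": 0, "dz": -0.03, "yaw": 0}
    - {"gripper": 0.03, "dx": -0.0355, "dy": 0.0258, "dz": 0, "yaw": 0}
    - {"gripper": 0.03, "dx": -0.0355, "dy": 0.0258, "dz": 0, "yaw": 0}
    - {"gripper": 0.03, "dx": -0.0355, "dy": 0.0258, "dz": 0, "yaw": 0}
    - {"gripper": 0.03, "dx": -0.0355, "dy": 0.0258, "dz": 0, "yaw": 0}
    - {"gripper": 0.03, "dx": -0.0355, "dy": 0.0258, "dz": 0, "yaw": 0}
    - {"gripper": 0.03, "dx": -0.0355, "dy": 0.0258, "dz": 0, "yaw": 0}
    - {"gripper": 0.03, "dx": -0.0355, "dy": 0.0258, "dz": 0, "yaw": 0}
    - {"gripper": 0.03, "dx": -0.0355, "dy": 0.0258, "dz": 0, "yaw": 0}
    - {"gripper": 0.03, "dx": 0, "dy": 0, "dz": 0, "yaw": 0}

```text
t: 5.6
ee_pos: [0.4872, -0.08, 0.1366]
tool_rot: [0.853, 0.521, -0.0, -0.0]
ft_force: [-0.2, 0.4, -5.9]
grip_width: 0.46
```

```bash
python3 - <<'E'
from fit import *
s=bot.sense();print(s['ee_pos'],s['tool_rot'],s['ft_force'],s['t'],s['qpos'])
I={c:vision.grab_frame(c) for c in('scene','top')}
a=cv2.resize(I['scene'][130:230,150:250],(400,400),interpolation=3);b=cv2.resize(I['top'][120:220,250:350],(400,400),interpolation=3)
cv2.imwrite('pics/crop3.png',np.hstack([a,b])[:,:,::-1])
for c in I: cv2.imwrite(f'pics/{c}3.png',I[c][:,:,::-1])
E
```

```text
[ 0.48723696 -0.08001544  0.13663482] [ 8.53351316e-01  5.21336187e-01 -3.00819840e-04 -1.46627169e-04] [-0.19791571  0.37430701 -5.88998479] 5.6 [-2.56968990e-01  4.08857037e-01  1.89534179e+00 -3.10315741e-04
  8.38022151e-01 -1.35359343e+00]
```

View pics/crop3.png

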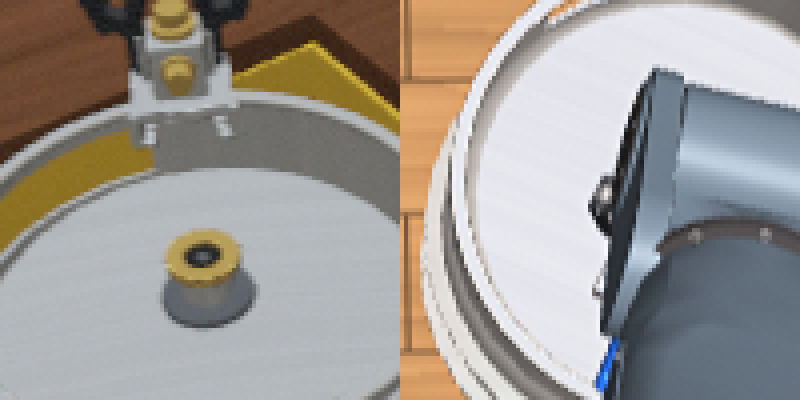

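The crop shows the gripped coupler with its mouth facing the scene camera, brass inlet at (178,75) in the crop, and the flange at (204,255). I'll check whether the projected pose matches the picture.

```bash
python3 - <<'E'
from fit import *
I=cv2.imread('pics/scene3.png')[:,:,::-1].copy()
T=np.array([.48724,-.08002,.13663]); a=np.radians(-27); a=2*np.arctan2(.52134,.85335)-np.pi/2; print(np.degrees(a)); d=np.array([np.cos(a),np.sin(a),0]); l=np.array([-d[1],d[0],0]); Z=np.array([0,0,1])
m=brass(I).astype(np.uint8); n,lab,st,ce=cv2.connectedComponentsWithStats(m)
for i in range(1,n):
    if st[i,4]>20 and 150<ce[i][0]<250 and 120<ce[i][1]<220: print(st[i],ce[i])
print('pred inlet end',proj('scene',T+.038*d-.0025*Z),'outlet top',proj('scene',T+.0365*Z),'foot corners',[proj('scene',T+.033*d+s*.0385*l-.0295*Z) for s in(1,-1)])
F=np.array([.56809,-.11856,.0203]);print('flange',proj('scene',F),proj('top',F))
print(fitflange({'scene':I},F))
for z in(.0,.01,.02,.03):
    print(z,onz('scene',proj('scene',F),z)@np.c_[d,l])
print('T',T@np.c_[d,l],'F',F@np.c_[d,l])
E
```

```text
-27.155698557533377
[187 128  11  12  98] [192.37755102 134.28571429]
[190 144   9  10  69] [194.23188406 148.26086957]
[146 162  43  32 481] [165.55925156 175.60706861]
[192 188  18  14 173] [200.3699422  194.43352601]
pred inlet end [194.6149099  150.63322313] outlet top [192.23027199 131.13434158] foot corners [array([209.27505868, 155.82659198]), array([181.90751729, 158.83275729])]
flange [201.13548486 193.19882649] [323.18114068 165.94196389]
scene [192 188  18  14 173] 212
(array([ 0.53451552, -0.10525008, -0.01222909]), np.float64(17.05126953125))
0.0 [0.53713816 0.15310454]
0.01 [0.54819382 0.15344266]
0.02 [0.55924949 0.15378079]
0.03 [0.57030515 0.15411891]
T [0.47005325 0.15118189] F [0.55958116 0.15379093]
```

Request:
carry_out:
  steps:
    - {"gripper": 0.03, "dx": 0.0025, "dy": 0.025, "dz": 0, "yaw": 0}
    - {"gripper": 0.03, "dx": 0, "dy": 0.025, "dz": 0, "yaw": 0}
    - {"gripper": 0.03, "dx": 0, "dy": 0.0245, "dz": 0, "yaw": 0}
    - {"gripper": 0.03, "dx": 0, "dy": 0, "dz": 0.02, "yaw": 0}
    - {"gripper": 0.03, "dx": 0, "dy": 0, "dz": 0.016, "yaw": 0}
    - {"gripper": 0.03, "dx": 0, "dy": 0, "dz": 0.008, "yaw": 0}
    - {"gripper": 0.03, "dx": 0, "dy": 0, "dz": 0, "yaw": 0}
    - {"gripper": 0.03, "dx": 0, "dy": 0, "dz": 0, "yaw": 0}

```text
t: 6.7
ee_pos: [0.5551, -0.1093, 0.0939]
tool_rot: [0.853, 0.523, 0.0, 0.0]
ft_force: [-0.1, 0.5, -5.9]
grip_width: 0.457
```

Request:
carry_out:
  steps:
    - {"gripper": 0.03, "dx": 0, "dy": 0, "dz": 0.002, "yaw": 0}
    - {"gripper": 0.03, "dx": 0, "dy": 0, "dz": 0.002, "yaw": 0}
    - {"gripper": 0.03, "dx": 0, "dy": 0, "dz": 0.002, "yaw": 0}
    - {"gripper": 0.03, "dx": 0, "dy": 0, "dz": 0.0, "yaw": 0}

```text
t: 7.2
ee_pos: [0.5548, -0.1093, 0.0871]
tool_rot: [0.853, 0.523, -0.0, -0.0]
ft_force: [-0.8, 1.3, -6.7]
grip_width: 0.454
```

Request:
carry_out:
  steps:
    - {"gripper": 0.03, "dx": 0, "dy": 0, "dz": 0.002, "yaw": 0}
    - {"gripper": 0.03, "dx": 0, "dy": 0, "dz": 0.002, "yaw": 0}
    - {"gripper": 0.03, "dx": 0, "dy": 0, "dz": 0.001, "yaw": 0}

```text
t: 7.58
ee_pos: [0.5548, -0.1093, 0.0821]
tool_rot: [0.853, 0.523, -0.0, -0.0]
ft_force: [0.5, -1.4, -6.7]
grip_width: 0.461
```

Request:
carry_out:
  steps:
    - {"gripper": 0.03, "dx": 0, "dy": 0, "dz": 0.001, "yaw": 0}
    - {"gripper": 0.03, "dx": 0, "dy": 0, "dz": 0.001, "yaw": 0}

```text
t: 7.82
ee_pos: [0.5549, -0.1093, 0.0802]
tool_rot: [0.853, 0.523, -0.0, 0.0]
ft_force: [-0.4, 0.7, -6.2]
grip_width: 0.457
```

Request:
carry_out:
  steps:
    - {"gripper": 0.03, "dx": 0, "dy": 0, "dz": 0.001, "yaw": 0}
    - {"gripper": 0.03, "dx": 0, "dy": 0, "dz": 0.001, "yaw": 0}

```text
t: 8.07
ee_pos: [0.555, -0.1093, 0.0794]
tool_rot: [0.853, 0.523, 0.0, 0.0]
ft_force: [-7.7, 3.8, 16.1]
grip_width: 0.46
```

Request:
carry_out:
  steps:
    - {"gripper": 0.03, "dx": 0, "dy": 0, "dz": -0.005, "yaw": 0}
    - {"gripper": 0.03, "dx": 0, "dy": -0.02, "dz": 0, "yaw": 0}
    - {"gripper": 0.03, "dx": 0, "dy": -0.022, "dz": 0, "yaw": 0}
    - {"gripper": 0.03, "dx": 0, "dy": -0.02, "dz": 0, "yaw": 0}
    - {"gripper": 0.03, "dx": 0, "dy": 0, "dz": 0.01, "yaw": 0}
    - {"gripper": 0.03, "dx": 0, "dy": 0, "dz": 0.0096, "yaw": 0}
    - {"gripper": 0.03, "dx": 0, "dy": 0, "dz": 0, "yaw": 0}
    - {"gripper": 0.03, "dx": 0, "dy": 0, "dz": 0, "yaw": 0}

```text
t: 9.07
ee_pos: [0.4999, -0.0814, 0.0636]
tool_rot: [0.853, 0.523, 0.0, 0.0]
ft_force: [-0.8, 0.4, -6.8]
grip_width: 0.458
```

```bash
python3 - <<'E'
from fit import *
s=bot.sense();print(s['ee_pos'],s['tool_rot'],s['ft_force'],s['t'])
I={c:vision.grab_frame(c) for c in('scene','top')}
a=cv2.resize(I['scene'][140:220,160:240],(560,560),interpolation=3)
cv2.imwrite('pics/crop4.png',a[:,:,::-1])
E
```

```text
[ 0.49994772 -0.0813922   0.06360574] [8.52562556e-01 5.22625186e-01 2.14174611e-05 4.19957514e-05] [-0.77585297  0.35102494 -6.75889998] 9.075
```

View pics/crop4.png

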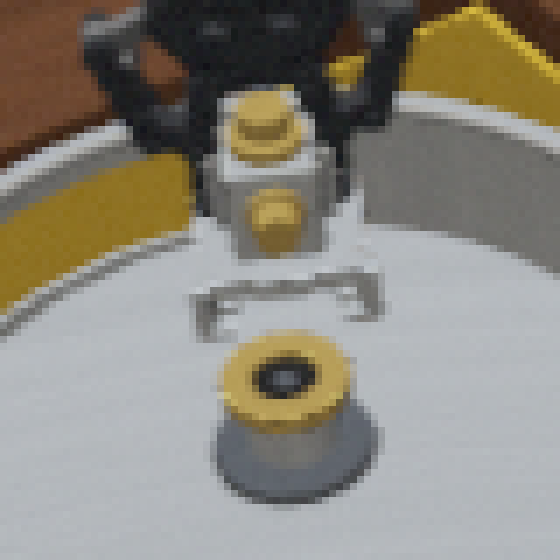

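The crop shows the mouth spanning columns 195–380 (centre about 287), with the flange centre at about (286,380) and the two heights consistent. A quick number check for the lateral offset, since the viewing direction isn't exactly along the groove.

```bash
python3 - <<'E'
from fit import *
I=vision.grab_frame('scene')
m=brass(I).astype(np.uint8); n,lab,st,ce=cv2.connectedComponentsWithStats(m)
for i in range(1,n):
    if st[i,4]>20 and 180<ce[i][0]<230 and 140<ce[i][1]<220: print(st[i],ce[i])
T=np.array([.49995,-.08139,.0636]);a=np.radians(-26.99); d=np.array([np.cos(a),np.sin(a),0]); l=np.array([-d[1],d[0],0]);Z=np.array([0,0,1])
for k,P in dict(inlet=T+.036*d-.0025*Z,outlet=T+.030*Z,mouthL=T+.033*d-.0385*l-.0435*Z,mouthR=T+.033*d+.0385*l-.0435*Z).items(): print(k,proj('scene',P))
for e in(-.002,0,.002):
  F=T+.075*d+e*l; F[2]=.022
  th=np.linspace(0,6.28,90); P=np.array([proj('scene',F+[.027*np.cos(t),.027*np.sin(t),z]) for t in th for z in(0,-.008)]); print(e,P.min(0),P.max(0))
F=T+.075*d;F[2]=.022;print('top pred',proj('top',F),'xy',F)
E
```

```text
[207 146   6   7  26] [209.38461538 149.30769231]
[193 152  10  11  84] [197.33333333 157.72619048]
[195 167   9   9  61] [198.98360656 170.91803279]
[192 188  18  14 173] [200.3699422  194.46242775]
inlet [199.41232956 173.02844125]
outlet [197.37449817 156.48757601]
mouthL [187.75505065 184.63376554]
mouthR [213.86768155 181.52643473]
-0.002 [191.63392138 185.90069054] [210.74734253 200.67479582]
0 [192.33379002 185.81860323] [211.43872371 200.58729097]
0.002 [193.0333842  185.73654753] [212.1298356  200.49982082]
top pred [322.28723545 166.23682892] xy [ 0.56678143 -0.11542762  0.022     ]
```

Request:
carry_out:
  steps:
    - {"gripper": 0.03, "dx": -0.003, "dy": 0.005, "dz": 0, "yaw": 0}
    - {"gripper": 0.03, "dx": 0, "dy": 0.01, "dz": 0, "yaw": 0}
    - {"gripper": 0.03, "dx": 0, "dy": 0.008, "dz": 0, "yaw": 0}
    - {"gripper": 0.03, "dx": 0, "dy": 0.007, "dz": 0, "yaw": 0}
    - {"gripper": 0.03, "dx": 0, "dy": 0, "dz": 0, "yaw": 0}

```text
t: 9.85
ee_pos: [0.5254, -0.0977, 0.0636]
tool_rot: [0.853, 0.523, 0.0, 0.0]
ft_force: [0.7, 0.5, -7.4]
grip_width: 0.456
```

Request:
carry_out:
  steps:
    - {"gripper": 0.03, "dx": 0, "dy": 0.005, "dz": 0, "yaw": 0}
    - {"gripper": 0.03, "dx": 0, "dy": 0.005, "dz": 0, "yaw": 0}
    - {"gripper": 0.03, "dx": 0, "dy": 0, "dz": 0, "yaw": 0}

```text
t: 10.22
ee_pos: [0.5342, -0.1022, 0.0637]
tool_rot: [0.853, 0.523, 0.0, 0.0]
ft_force: [0.6, 0.1, -7.1]
grip_width: 0.463
```

Request:
carry_out:
  steps:
    - {"gripper": 0.03, "dx": 0, "dy": 0.004, "dz": 0, "yaw": 0}
    - {"gripper": 0.03, "dx": 0, "dy": 0.004, "dz": 0, "yaw": 0}
    - {"gripper": 0.03, "dx": 0, "dy": 0, "dz": 0, "yaw": 0}

```text
t: 10.6
ee_pos: [0.5413, -0.1058, 0.0637]
tool_rot: [0.853, 0.523, 0.0, 0.0]
ft_force: [-0.4, -0.2, -7.0]
grip_width: 0.458
```

Request:
carry_out:
  steps:
    - {"gripper": 0.03, "dx": 0, "dy": 0.004, "dz": 0, "yaw": 0}
    - {"gripper": 0.03, "dx": 0, "dy": 0.004, "dz": 0, "yaw": 0}
    - {"gripper": 0.03, "dx": 0, "dy": 0, "dz": 0, "yaw": 0}

```text
t: 10.98
ee_pos: [0.5485, -0.1094, 0.0637]
tool_rot: [0.853, 0.523, 0.0, 0.0]
ft_force: [0.5, 0.2, -6.6]
grip_width: 0.458
```

Request:
carry_out:
  steps:
    - {"gripper": 0.03, "dx": 0, "dy": 0.003, "dz": 0, "yaw": 0}
    - {"gripper": 0.03, "dx": 0, "dy": 0.003, "dz": 0, "yaw": 0}
    - {"gripper": 0.03, "dx": 0, "dy": 0, "dz": 0, "yaw": 0}

```text
t: 11.35
ee_pos: [0.5537, -0.1121, 0.0637]
tool_rot: [0.853, 0.523, 0.0, 0.0]
ft_force: [-0.6, -1.0, -6.2]
grip_width: 0.458
```

Request:
carry_out:
  steps:
    - {"gripper": 0.03, "dx": 0, "dy": 0.003, "dz": 0, "yaw": 0}
    - {"gripper": 0.03, "dx": 0, "dy": 0.003, "dz": 0, "yaw": 0}
    - {"gripper": 0.03, "dx": 0, "dy": 0, "dz": 0, "yaw": 0}

```text
t: 11.72
ee_pos: [0.5591, -0.1148, 0.0637]
tool_rot: [0.853, 0.523, 0.0, 0.0]
ft_force: [-0.8, -0.2, -6.8]
grip_width: 0.457
```

Request:
carry_out:
  steps:
    - {"gripper": 0.03, "dx": 0, "dy": 0.002, "dz": 0, "yaw": 0}
    - {"gripper": 0.03, "dx": 0, "dy": 0.002, "dz": 0, "yaw": 0}
    - {"gripper": 0.03, "dx": 0, "dy": 0, "dz": 0, "yaw": 0}

```text
t: 12.1
ee_pos: [0.5625, -0.1166, 0.0637]
tool_rot: [0.853, 0.523, 0.0, 0.0]
ft_force: [0.5, 0.7, -5.8]
grip_width: 0.458
```

Request:
carry_out:
  steps:
    - {"gripper": 0.03, "dx": 0, "dy": 0.0015, "dz": 0, "yaw": 0}
    - {"gripper": 0.03, "dx": 0, "dy": 0.0015, "dz": 0, "yaw": 0}

```text
t: 12.35
ee_pos: [0.5652, -0.1179, 0.0637]
tool_rot: [0.853, 0.523, -0.0, 0.0]
ft_force: [0.2, 0.4, -6.5]
grip_width: 0.459
```

Request:
carry_out:
  steps:
    - {"gripper": 0.03, "dx": 0, "dy": 0.001, "dz": 0, "yaw": 0}
    - {"gripper": 0.03, "dx": 0, "dy": 0.001, "dz": 0, "yaw": 0}

```text
t: 12.6
ee_pos: [0.5669, -0.1188, 0.0637]
tool_rot: [0.853, 0.523, -0.0, -0.0]
ft_force: [0.4, 0.5, -7.7]
grip_width: 0.462
```

Request:
carry_out:
  steps:
    - {"gripper": 0.03, "dx": 0, "dy": 0.001, "dz": 0, "yaw": 0}
    - {"gripper": 0.03, "dx": 0, "dy": 0.001, "dz": 0, "yaw": 0}

```text
t: 12.85
ee_pos: [0.5687, -0.1197, 0.0637]
tool_rot: [0.853, 0.523, -0.0, 0.0]
ft_force: [-0.1, -0.8, -6.2]
grip_width: 0.454
```

Request:
carry_out:
  steps:
    - {"gripper": 0.03, "dx": 0, "dy": 0.001, "dz": 0, "yaw": 0}
    - {"gripper": 0.03, "dx": 0, "dy": 0.001, "dz": 0, "yaw": 0}

```text
t: 13.1
ee_pos: [0.5694, -0.1202, 0.0633]
tool_rot: [0.853, 0.523, -0.001, -0.001]
ft_force: [-6.3, 4.4, -2.3]
grip_width: 0.457
```

Request:
carry_out:
  steps:
    - {"gripper": 0.03, "dx": 0, "dy": 0.001, "dz": 0, "yaw": 0}

```text
t: 13.22
ee_pos: [0.5697, -0.1203, 0.0632]
tool_rot: [0.853, 0.523, -0.001, -0.002]
ft_force: [-8.5, 5.6, -1.4]
grip_width: 0.458
```

Request:
carry_out:
  steps:
    - {"gripper": 0.03, "dx": 0, "dy": -0.0015, "dz": 0.001, "yaw": 0}
    - {"gripper": 0.03, "dx": 0, "dy": 0, "dz": 0.001, "yaw": 0}
    - {"gripper": 0.03, "dx": 0, "dy": 0, "dz": 0, "yaw": 0}

```text
t: 13.6
ee_pos: [0.5693, -0.1201, 0.0617]
tool_rot: [0.853, 0.523, -0.001, -0.001]
ft_force: [-6.8, 2.0, -1.7]
grip_width: 0.458
```

Request:
carry_out:
  steps:
    - {"gripper": 0.085, "dx": 0, "dy": 0, "dz": 0, "yaw": 0}
    - {"gripper": 0.085, "dx": 0, "dy": 0, "dz": 0, "yaw": 0}
    - {"gripper": 0.085, "dx": 0, "dy": 0, "dz": 0, "yaw": 0}
    - {"gripper": 0.085, "dx": 0, "dy": 0, "dz": 0, "yaw": 0}
    - {"gripper": 0.085, "dx": 0, "dy": 0, "dz": -0.03, "yaw": 0}
    - {"gripper": 0.085, "dx": 0, "dy": 0, "dz": -0.04, "yaw": 0}
    - {"gripper": 0.085, "dx": 0, "dy": 0, "dz": -0.04, "yaw": 0}
    - {"gripper": 0.085, "dx": 0, "dy": 0, "dz": -0.04, "yaw": 0}
    - {"gripper": 0.085, "dx": 0, "dy": 0, "dz": 0, "yaw": 0}

```text
t: 14.72
ee_pos: [0.5713, -0.1208, 0.2148]
tool_rot: [0.853, 0.523, 0.002, 0.002]
ft_force: [0.2, 0.3, 0.1]
grip_width: 0.995
```

```bash
python3 - <<'E'
from fit import *
s=bot.sense();print(s['ee_pos'],s['tool_rot'],s['ft_force'],s['t'])
I={c:vision.grab_frame(c) for c in('scene','top')}
for n in('lever_end','coupler_grip','coupler_seat'):
  P={}
  for c in I:
    r=models.spot_point(c,n); print(n,c,[(np.round(a['centre'],1),round(a['score'],2)) for a in r[:2]]); P[c]=r and r[0]['centre']
  if all(len(P[c]) for c in P): print(tri(P['scene'],P['top']))
a=cv2.resize(I['scene'][130:230,150:250],(400,400),interpolation=3);b=cv2.resize(I['top'][120:220,250:350],(400,400),interpolation=3)
cv2.imwrite('pics/crop5.png',np.hstack([a,b])[:,:,::-1])
E
```

```text
[ 0.57131788 -0.12076913  0.2148409 ] [0.85250132 0.52271687 0.0019432  0.00218979] [0.24438547 0.2552264  0.07762661] 14.725
lever_end scene [(array([201. , 199.3]), 0.58)]
lever_end top [(array([313.1, 186.3]), 0.58), (array([144. , 192.2]), 0.37)]
(array([ 0.51791337, -0.09721975, -0.05417152]), [np.float64(0.0008398115122388506), np.float64(0.0008398115122388308)])
coupler_grip scene [(array([199.4, 183. ]), 0.74)]
coupler_grip top [(array([326.4, 161.7]), 0.57)]
(array([ 0.57110731, -0.12094399,  0.06257149]), [np.float64(0.00013595526845777966), np.float64(0.00013595526845779996)])
coupler_seat scene [(array([201.2, 191.7]), 0.63)]
coupler_seat top [(array([324.7, 165. ]), 0.73)]
(array([ 0.56988865, -0.1204101 ,  0.02831777]), [np.float64(0.001689402583947895), np.float64(0.0016894025839480499)])
```

View pics/crop5.png

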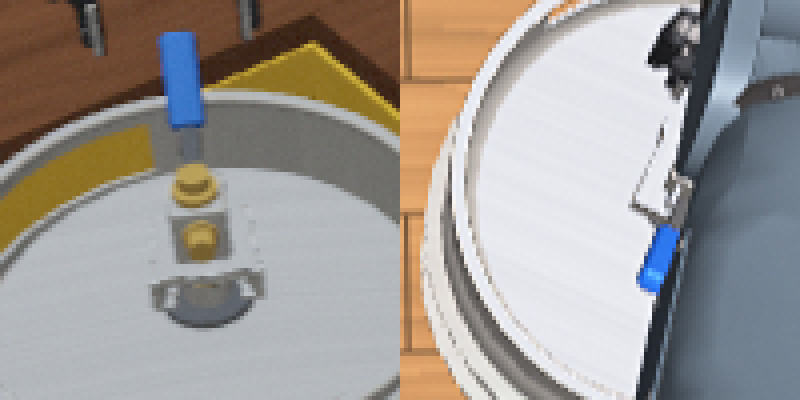

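The coupler is seated on the fitting, with the seat at about (208,285) in the crop and the lever up at (180,80). Heights match: seat at 0.022, flange at 0.022. Next I'll close the fingers and go to just above the lever.

Request:
carry_out:
  steps:
    - {"gripper": 0.0, "dx": 0, "dy": -0.026, "dz": 0, "yaw": 0}
    - {"gripper": 0.0, "dx": 0, "dy": -0.026, "dz": 0, "yaw": 0}
    - {"gripper": 0.0, "dx": 0, "dy": -0.025, "dz": 0, "yaw": 0}
    - {"gripper": 0.0, "dx": 0, "dy": 0, "dz": 0, "yaw": 0}
    - {"gripper": 0.0, "dx": 0, "dy": 0, "dz": 0, "yaw": 0}
    - {"gripper": 0.0, "dx": 0, "dy": 0, "dz": 0.03, "yaw": 0}
    - {"gripper": 0.0, "dx": 0, "dy": 0, "dz": 0.03, "yaw": 0}
    - {"gripper": 0.0, "dx": 0, "dy": 0, "dz": 0, "yaw": 0}
    - {"gripper": 0.0, "dx": 0, "dy": 0, "dz": 0, "yaw": 0}
  grip_force: 40

```text
t: 16.25
ee_pos: [0.5021, -0.0858, 0.1525]
tool_rot: [0.853, 0.523, 0.0, 0.0]
ft_force: [-0.6, 0.7, 0.3]
grip_width: 0.002
```

```bash
python3 - <<'E'
from fit import *
s=bot.sense();print(s['ee_pos'],s['tool_rot'],s['ft_force'],s['t'])
I={c:vision.grab_frame(c) for c in('scene','top')}
a=cv2.resize(I['scene'][110:210,150:250],(400,400),interpolation=3);b=cv2.resize(I['top'][120:220,250:350],(400,400),interpolation=3)
cv2.imwrite('pics/crop6.png',np.hstack([a,b])[:,:,::-1])
E
```

```text
[ 0.50214938 -0.08576502  0.15254829] [8.52556148e-01 5.22635376e-01 3.61499872e-04 3.84539858e-04] [-0.57777452  0.71139099  0.33168814] 16.25
```

View pics/crop6.png

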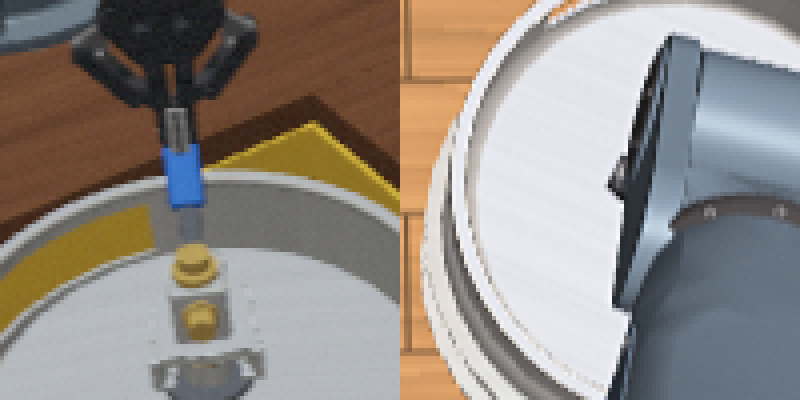

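Shut fingers (178,130) stand just in front of and above the blue grip (183,175). I'll push down along the arc.

Request:
carry_out:
  steps:
    - {"gripper": 0.0, "dx": 0, "dy": 0, "dz": 0.008, "yaw": 0}
    - {"gripper": 0.0, "dx": 0, "dy": -0.005, "dz": 0.006, "yaw": 0}
    - {"gripper": 0.0, "dx": 0, "dy": -0.006, "dz": 0.006, "yaw": 0}
    - {"gripper": 0.0, "dx": 0, "dy": -0.005, "dz": 0.006, "yaw": 0}

```text
t: 16.85
ee_pos: [0.4867, -0.078, 0.1254]
tool_rot: [0.853, 0.523, -0.0, 0.0]
ft_force: [-0.5, -0.7, 2.5]
grip_width: 0.002
```

Request:
carry_out:
  steps:
    - {"gripper": 0.0, "dx": 0, "dy": -0.004, "dz": 0.007, "yaw": 0}
    - {"gripper": 0.0, "dx": 0, "dy": -0.004, "dz": 0.007, "yaw": 0}
    - {"gripper": 0.0, "dx": 0, "dy": -0.003, "dz": 0.007, "yaw": 0}

```text
t: 17.23
ee_pos: [0.4769, -0.073, 0.1041]
tool_rot: [0.853, 0.523, -0.0, -0.0]
ft_force: [-1.8, 0.3, 3.1]
grip_width: -0.004
```

Request:
carry_out:
  steps:
    - {"gripper": 0.0, "dx": 0, "dy": -0.002, "dz": 0.006, "yaw": 0}
    - {"gripper": 0.0, "dx": 0, "dy": -0.002, "dz": 0.006, "yaw": 0}
    - {"gripper": 0.0, "dx": 0, "dy": -0.001, "dz": 0.005, "yaw": 0}

```text
t: 17.6
ee_pos: [0.4727, -0.0709, 0.0873]
tool_rot: [0.853, 0.523, -0.0, -0.0]
ft_force: [-1.7, 0.3, 2.1]
grip_width: -0.0
```

Request:
carry_out:
  steps:
    - {"gripper": 0.0, "dx": 0, "dy": 0, "dz": 0.004, "yaw": 0}
    - {"gripper": 0.0, "dx": 0, "dy": 0, "dz": 0.003, "yaw": 0}
    - {"gripper": 0.0, "dx": 0, "dy": 0, "dz": 0.001, "yaw": 0}

```text
t: 17.98
ee_pos: [0.4728, -0.0709, 0.0795]
tool_rot: [0.853, 0.523, -0.0, -0.0]
ft_force: [-1.5, 0.5, 3.3]
grip_width: -0.0
```

Request:
carry_out:
  steps:
    - {"gripper": 0.0, "dx": 0, "dy": 0, "dz": 0.001, "yaw": 0}
    - {"gripper": 0.0, "dx": 0, "dy": 0, "dz": 0.001, "yaw": 0}

```text
t: 18.23
ee_pos: [0.4728, -0.0709, 0.0777]
tool_rot: [0.853, 0.523, -0.0, -0.0]
ft_force: [-1.8, 0.9, 3.8]
grip_width: -0.001
```

Request:
carry_out:
  steps:
    - {"gripper": 0.0, "dx": 0, "dy": 0, "dz": 0.001, "yaw": 0}
    - {"gripper": 0.0, "dx": 0, "dy": 0, "dz": 0.0, "yaw": 0}

```text
t: 18.48
ee_pos: [0.4728, -0.0709, 0.0767]
tool_rot: [0.853, 0.523, -0.0, -0.0]
ft_force: [-2.3, 1.1, 2.7]
grip_width: 0.001
```

Request:
carry_out:
  steps:
    - {"gripper": 0.0, "dx": 0, "dy": 0, "dz": 0.001, "yaw": 0}
    - {"gripper": 0.0, "dx": 0, "dy": 0, "dz": 0.001, "yaw": 0}

```text
t: 18.73
ee_pos: [0.4728, -0.0709, 0.0746]
tool_rot: [0.853, 0.523, 0.0, 0.0]
ft_force: [-2.9, 0.7, 1.9]
grip_width: 0.001
```

Request:
carry_out:
  steps:
    - {"gripper": 0.0, "dx": 0, "dy": 0, "dz": 0.001, "yaw": 0}
    - {"gripper": 0.0, "dx": 0, "dy": 0, "dz": 0.0005, "yaw": 0}

```text
t: 18.98
ee_pos: [0.4728, -0.0709, 0.0731]
tool_rot: [0.853, 0.523, -0.0, -0.0]
ft_force: [-2.4, 1.9, 2.9]
grip_width: 0.003
```

Request:
carry_out:
  steps:
    - {"gripper": 0.0, "dx": 0, "dy": 0, "dz": 0.001, "yaw": 0}
    - {"gripper": 0.0, "dx": 0, "dy": 0, "dz": 0.0, "yaw": 0}

```text
t: 19.23
ee_pos: [0.4729, -0.0709, 0.0721]
tool_rot: [0.853, 0.523, -0.0, -0.0]
ft_force: [-1.8, 0.9, 2.5]
grip_width: 0.004
```

Request:
carry_out:
  steps:
    - {"gripper": 0.0, "dx": 0, "dy": 0, "dz": 0.001, "yaw": 0}
    - {"gripper": 0.0, "dx": 0, "dy": 0, "dz": 0.001, "yaw": 0}

```text
t: 19.48
ee_pos: [0.4728, -0.0709, 0.0701]
tool_rot: [0.853, 0.523, 0.0, 0.0]
ft_force: [-3.0, 1.2, 3.9]
grip_width: -0.001
```

Request:
carry_out:
  steps:
    - {"gripper": 0.0, "dx": 0, "dy": 0, "dz": 0.001, "yaw": 0}
    - {"gripper": 0.0, "dx": 0, "dy": 0, "dz": 0.0005, "yaw": 0}

```text
t: 19.73
ee_pos: [0.4729, -0.0709, 0.0686]
tool_rot: [0.853, 0.523, 0.0, 0.0]
ft_force: [-1.5, 1.1, 3.0]
grip_width: -0.003
```

Request:
carry_out:
  steps:
    - {"gripper": 0.0, "dx": 0, "dy": 0, "dz": 0.001, "yaw": 0}
    - {"gripper": 0.0, "dx": 0, "dy": 0, "dz": 0.0, "yaw": 0}

```text
t: 19.98
ee_pos: [0.4727, -0.0709, 0.0677]
tool_rot: [0.853, 0.523, -0.0, -0.0]
ft_force: [-3.3, 2.2, 5.4]
grip_width: -0.0
```

```bash
python3 - <<'E'
from fit import *
s=bot.sense();print(s['ee_pos'],s['ft_force'],s['t'])
I={c:vision.grab_frame(c) for c in('scene','top')}
a=cv2.resize(I['scene'][130:210,160:240],(560,560),interpolation=3)
cv2.imwrite('pics/crop7.png',a[:,:,::-1])
E
```

```text
[ 0.4727074  -0.07088543  0.06769838] [-3.30497947  2.19394218  5.39692708] 19.975
```

View pics/crop7.png

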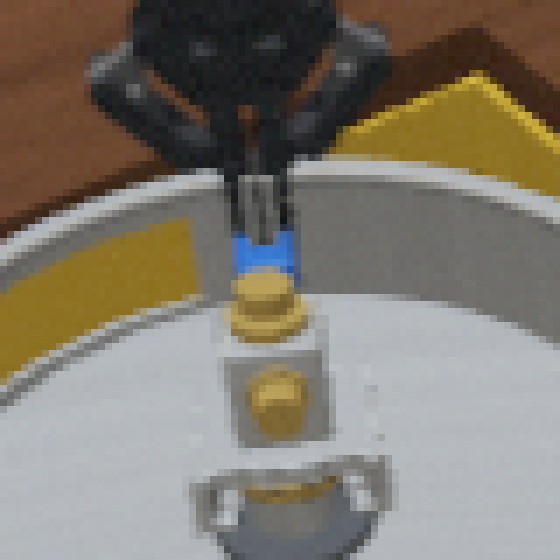

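The crop shows the fingers on the blue grip at (262,250). A brass strip of the flange is now visible in the mouth at (290,490), so the coupler has tipped a few degrees within the groove slack. I'll keep pressing gently until the stop shows in the force.

Request:
carry_out:
  steps:
    - {"gripper": 0.0, "dx": 0, "dy": 0, "dz": 0.001, "yaw": 0}
    - {"gripper": 0.0, "dx": 0, "dy": 0, "dz": 0.001, "yaw": 0}

```text
t: 20.32
ee_pos: [0.4724, -0.0707, 0.066]
tool_rot: [0.853, 0.523, -0.0, -0.0]
ft_force: [-8.2, 3.6, 16.4]
grip_width: 0.002
```

Request:
carry_out:
  steps:
    - {"gripper": 0.0, "dx": 0, "dy": 0, "dz": 0.001, "yaw": 0}
    - {"gripper": 0.0, "dx": 0, "dy": 0, "dz": 0.0005, "yaw": 0}

```text
t: 20.58
ee_pos: [0.4723, -0.0706, 0.0649]
tool_rot: [0.853, 0.523, -0.0, -0.001]
ft_force: [-9.5, 5.2, 24.2]
grip_width: 0.002
```

Request:
carry_out:
  steps:
    - {"gripper": 0.0, "dx": 0, "dy": 0, "dz": 0.001, "yaw": 0}
    - {"gripper": 0.0, "dx": 0, "dy": 0, "dz": 0.0, "yaw": 0}

```text
t: 20.82
ee_pos: [0.4722, -0.0705, 0.0642]
tool_rot: [0.853, 0.523, -0.0, -0.001]
ft_force: [-12.1, 5.2, 28.5]
grip_width: -0.002
```

Request:
carry_out:
  steps:
    - {"gripper": 0.0, "dx": 0, "dy": 0, "dz": -0.01, "yaw": 0}
    - {"gripper": 0.0, "dx": 0, "dy": 0, "dz": -0.03, "yaw": 0}
    - {"gripper": 0.0, "dx": 0, "dy": 0, "dz": -0.05, "yaw": 0}
    - {"gripper": 0.0, "dx": 0, "dy": -0.05, "dz": -0.05, "yaw": 0}
    - {"gripper": 0.0, "dx": 0.06, "dy": 0, "dz": -0.01, "yaw": 0}
    - {"gripper": 0.0, "dx": 0.06, "dy": 0, "dz": 0, "yaw": 0}
    - {"gripper": 0.0, "dx": 0.06, "dy": 0, "dz": 0, "yaw": 0}
    - {"gripper": 0.0, "dx": 0.06, "dy": 0, "dz": 0, "yaw": 0}
    - {"gripper": 0.0, "dx": 0.03, "dy": 0, "dz": 0, "yaw": 0}
    - {"gripper": 0.0, "dx": 0, "dy": 0, "dz": 0, "yaw": 0}
    - {"gripper": 0.0, "dx": 0, "dy": 0, "dz": 0, "yaw": 0}

```text
t: 22.2
ee_pos: [0.5557, 0.1891, 0.2072]
tool_rot: [0.853, 0.523, -0.0, 0.0]
ft_force: [0.2, -0.9, -0.5]
grip_width: 0.002
```

```bash
python3 - <<'E'
from fit import *
s=bot.sense();print(s['ee_pos'],s['ft_force'],s['t'])
I={c:vision.grab_frame(c) for c in('scene','top')}
for n in('lever_end','coupler_grip','coupler_seat','mug','sanitiser','dust_cap'):
  P={}
  for c in I:
    r=models.spot_point(c,n); P[c]=r[0]['centre'] if r else None
  if all(v is not None for v in P.values()): print(n,*tri(P['scene'],P['top']))
O=np.array([.5695,-.120,.004]);d=np.array([.891,-.454,0])
for j in(0,.6,.8,.87):
  t=np.pi/4-j; L=O-(.029+.1*np.cos(t))*d; L[2]+=.05+.1*np.sin(t); print(j,L,proj('scene',L),proj('top',L))
a=cv2.resize(I['scene'][140:220,160:240],(400,400),interpolation=3);b=cv2.resize(I['top'][135:215,275:355],(400,400),interpolation=3)
cv2.imwrite('pics/crop8.png',np.hstack([a,b])[:,:,::-1])
E
```

```text
[0.55570811 0.18909305 0.20724014] [ 0.24655299 -0.93748227 -0.46972727] 22.2
lever_end [ 0.45181975 -0.06392529  0.04016581] [np.float64(0.0014255329504877549), np.float64(0.0014255329504878212)]
coupler_grip [ 0.57009495 -0.11923586  0.06529145] [np.float64(0.0014196573310602907), np.float64(0.0014196573310603503)]
coupler_seat [ 0.5792195  -0.11980314  0.03965665] [np.float64(0.0073925757055323576), np.float64(0.007392575705532279)]
dust_cap [ 0.4839896   0.43577701 -0.00479006] [np.float64(0.004182729634941247), np.float64(0.004182729634941337)]
0 [ 0.48065779 -0.07473135  0.12471068] [194.73571151 143.70069411] [315.50411462 187.54841564]
0.6 [ 0.45608791 -0.06221202  0.07243379] [196.2549219  152.66909972] [308.82358654 199.1029599 ]
0.8 [ 0.4545705  -0.06143884  0.05253987] [196.96932687 157.59449993] [307.64181479 200.67383933]
0.87 [ 0.45487968 -0.06159638  0.0455499 ] [197.23494431 159.48355403] [307.36686194 200.93587943]
```

View pics/crop8.png

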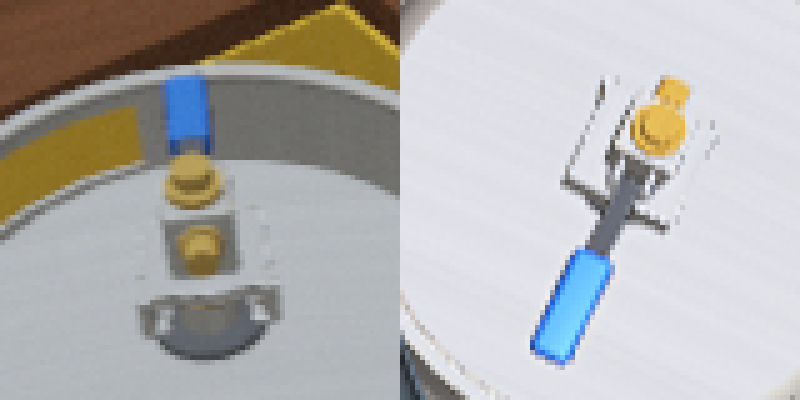

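The crop shows the lever down, pointing level and backwards, with blue at (187,115) in scene and (570,305) in top. The coupler is level on the flange again. I'll check the lever angle numerically.

```bash
python3 - <<'E'
from fit import *
from scipy.optimize import minimize
I={c:vision.grab_frame(c) for c in('scene','top')}
M={}
for c,(r,q) in dict(scene=((145,180),(180,215)),top=((170,215),(290,330))).items():
  h=cv2.cvtColor(I[c],cv2.COLOR_RGB2HSV); m=(h[...,0]>100)&(h[...,0]<125)&(h[...,1]>120); z=np.zeros_like(m); z[r[0]:r[1],q[0]:q[1]]=m[r[0]:r[1],q[0]:q[1]]; M[c]=z; p=np.argwhere(z); print(c,p.min(0),p.max(0),p.mean(0),len(p))
d=np.array([.891,-.454,0]);l=np.array([.454,.891,0]);Z=np.array([0,0,1])
def box(x,j,tilt=0):
  O=np.array([x[0],x[1],.004]);t=np.pi/4-j;u=-d*np.cos(t)+Z*np.sin(t);n=d*np.sin(t)+Z*np.cos(t);P=O-.029*d+.05*Z
  return [P+s*u+a*n+b*l for s in(.048,.118) for a in(-.009,.009) for b in(-.013,.013)]
for j in(.6,.7,.8,.87,.95):
  o=[]
  for c in M:
    q=np.array([proj(c,X) for X in box((.5695,-.12),j)],np.float32); hm=np.zeros((384,512),np.uint8); cv2.fillConvexPoly(hm,np.round(cv2.convexHull(q)*16).astype(np.int32),1,shift=4); p=np.argwhere(hm); o+=[p.min(0),p.max(0),np.round(p.mean(0),1),len(p)]
  print(j,*o)
m=brass(I['scene']).astype(np.uint8); n,lab,st,ce=cv2.connectedComponentsWithStats(m)
for i in range(1,n):
    if st[i,4]>15 and 180<ce[i][0]<230 and 165<ce[i][1]<215: print(st[i],ce[i])
T=np.array([.5695,-.12,.0617])
for k,P in dict(inlet=T+.036*d-.0025*Z,outlet=T+.030*Z).items(): print(k,proj('scene',P))
for c in I:
  for n in('mug','sanitiser','dust_cap'): print(c,n,[(np.round(a['centre'],1),round(a['score'],2)) for a in models.spot_point(c,n)[:2]])
E
```

```text
scene [155 193] [170 201] [161.85344828 196.90517241] 116
top [185 301] [207 316] [195.20496894 308.66459627] 161
0.6 [146 191] [168 202] [157.  196.7] 223 [182 302] [207 320] [194.4 311. ] 249
0.7 [148 192] [170 203] [159.1 197. ] 209 [182 301] [208 320] [195.2 310.5] 257
0.8 [151 192] [171 203] [161.1 197.3] 197 [183 301] [208 319] [195.7 310.1] 249
0.87 [153 192] [172 203] [162.7 197.5] 184 [183 301] [208 319] [195.9 309.8] 243
0.95 [156 193] [173 203] [164.7 197.7] 170 [184 301] [208 319] [196.  309.7] 233
[193 171  11  11  95] [197.87368421 175.97894737]
[196 185   9  10  71] [199.8028169  189.50704225]
inlet [200.33397663 192.03488808]
outlet [198.18928704 174.56736299]
scene mug [(array([306.4, 177.8]), 0.55)]
scene sanitiser [(array([353., 139.]), 0.59)]
scene dust_cap [(array([320.1, 122.8]), 0.69)]
top mug [(array([144. , 193.9]), 0.24)]
top sanitiser [(array([140. , 152.2]), 0.61)]
top dust_cap [(array([322.1, 167.1]), 0.74), (array([144.5, 195.2]), 0.72)]
```

```bash
python3 -c "
from workcell import bot
print(bot.close_job(), bot.sense()['t'])"
```

```text
the job is handed in; nothing more can be done
the job is handed in; nothing more can be done
```

The keg is tapped and the job is handed in. I gripped the coupler by its flats, slid it mouth-first onto the flange until it met the groove's back wall, and let go. I then pushed the blue lever down with the shut fingers and backed the arm clear. The arm's clock stood at about 22 s of the 58 s allowed.

**Seating:**
- There was almost no force on the way in. At the end I felt a firm stop of about 10 N, at about the place where the pictures had put the fitting.
- The seat and the flange top both came out at about z = 0.022 m.
- While I pressed the lever, the coupler tipped back a few degrees within the groove's slack. It was level again after I let go.

**Lever:** It moved freely at about 3 N, then came up hard against its stop. I pressed to about 31 N in all (28 N downward). The last scene picture fits about 0.87 rad, fully down.

**Bystanders:** The arm's path stayed clear of the mug, the bottle and the dust cap. The last scene view shows all three about where they stood, within the detector's few pixels.

**Checks that failed or disagreed:**
- The last picture-based seat point was noisy: its two camera rays missed each other by 7 mm, and it came out about 1 cm off in x and 2 cm high. I relied on the touch readings and the brass parts' positions instead.
- The arm hid the mug from the top camera in the last look.
- I could only judge from force and pictures that the coupler is locked; I did not try to pull it off.

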